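Turn the glazed coaster into its gift case and snap it shut

ROBOT

A 6-joint arm with a two-finger parallel gripper is mounted at the origin on the work surface. World frame = base frame: x ahead of the robot, y to its left, z up, the work surface at z = 0. Lengths are in m, angles in degrees, forces in N, time in s.
With the tool pointing down it reaches from about 0.325 to 0.875 m from the base axis. Payload 4.4 kg.
Tool frame: the origin (TCP) lies midway between the tips of the shut fingers; the grasp point (between the pads) lies 19 mm behind it (ctrl.tcp_to_grasp is the distance from the TCP to the grasp point, in m); z points along the fingers, y is the line along which they close (so a half turn about z gives the same grasp; the last joint's range is limited). The gripper opens to 85 mm and grips with 20 to 120 N. Pads are 22 mm wide; open, the fingers measure 114 mm over their backs; the gripper's body (76 mm by 85 mm) begins 54 mm behind the grasp point. The pads swing forward as they close: fully open they stand 13 mm farther back than shut.
Start: joints at [-72.68, 11.837, 88.321, -0, 79.842, -8.623], TCP at [0.252, -0.517, 0.231] pointing down, gripper open.
Joint ranges: [-156.59, 156.59], [-49.26, 127.26], [12.9, 141.05], [-63.56, 243.56], [4.71, 150.69], [-161.64, 161.64]. Speed limits (degrees/s): [159.86, 159.86, 180, 180, 180, 180].

INTERFACE

Orientations are given as a 3x3 rotation matrix whose columns are the frame's x, y, z axes.
In Python, from station import status, viewer, hand_in, ctrl gives the robot as it stands. The module is installed in compiled form; this text tells all that it offers.
- The arm moves only by the shell command python3 -m crank 'ROWS' [OPENING] [FORCE]. ROWS is JSON, a list of rows, each a list of 2 entries, a list of its own where there are three numbers: the shift along the tool's x, y, z as a fraction of full scale, then the turn about the tool's z as a fraction of full scale. In form: [[[dx, dy, dz], turn], ...]. A call has exactly 5 rows; each row is the pose to reach, as a shift and turn from the pose commanded when the call began, along the tool's axes at that moment; what a row does not reach only later rows make up. Full scale, the value 1, is 0.5 m for a shift and 1.5 rad for a turn. A row lasts 1/10 s, in which the tool goes at most 50 mm and 8.59 degrees, less where a joint would pass 70% of its speed; a pose out of reach is approached as far as the arm can. A call with a number of a shift or a turn outside -1 to 1 is refused whole. A call with a gripper value outside its range is refused whole. OPENING is the opening, from 0 (shut) to 1 (fully open), set as the call begins (- or left out, the last holds). The fingers move at their own pace and stop on an object; FORCE is the grip in N (left out, the last holds). Time passes only in rows, so rows that repeat a pose let the fingers close, or fill a call up. It gives the time, the measured TCP pose, the force, the opening and the grip force at its end, in the units of the state.
- status.get_obs(): the state, without advancing time (a new reading comes with each control period).
- viewer.grab_frame(name): name is "scene" or "side" or "wrist"; returns a dict with "frame" (480x640x3 uint8, red, green, blue), "intrinsics" (3x3 intrinsics, pixels), "distortion" ([k1, k2, p1, p2, k3] as OpenCV has them; the pictures are not rectified), "R" (3x3) and "t" (3): a world point X has camera coordinates R X + t. Camera axes: x right, y down, z forward; pixel columns grow to the right and rows downward; lengths in m; the calibration is good to about 2 mm. A picture is of the moment at which its call begins. There is no depth.
- hand_in(): hands the job in; it is judged then, once.
The state is a dict: "time": time; "joints": joint angles; "joint_vel": joint speeds; "effort": joint torques, N m; "tcp_pos": TCP position; "eef_rot": TCP orientation; "contact_force": force on the tool from outside, world axes, zero at the start; "moment": the same for the moment, N m; "gripper_width": finger opening in m; "grip_force": force on a finger pad.
Only numpy, scipy, OpenCV 4.12 (cv2) and the standard library are available. Lean on these libraries where they do the work, as an engineer would, in place of code of your own. Each camera call takes 0.05 s, during which the arm holds its last target. There are 200 camera calls.

TASK

Pick up the turner and use it to lift the cork-backed coaster off the drying rack, then flip the coaster over with it into the open gift case so that it lies flat inside with the blue glazed face up; never touch the coaster with the fingers, and do not fling it or drop it from a height. Put the turner back on its rest as it was, and close the case's lid, pressing its front edge down until the catch clicks. Leave the jar, the corkscrew and the corks where they stand.

Things in the scene. Friction and masses are not known exactly. Their poses are not given: they have to be found in the camera images.
- turner: cranked turner (spatula), 150 g: flat steel blade 90 (x) x 46 (y) x 3; at its rear a thin rod rises to a round wooden handle, 20 dia., parallel to the blade, axis 50 above the blade's underside, from x = -85 to -215. Origin: centre of the blade's underside; x towards the tip, z up. At first the blade lies flat on the counter, the handle's rear on the rest. May be gripped at any angle about the handle
- turner_grip (a point): point on the turner's handle axis, 5 in front of the handle's middle, 145 behind the blade's centre and 50 above the blade's underside; axes as the turner's
- turner_rest: dark wooden rest, fixed: base 50 x 70 x 8, saddle 16 long (x) with a flat top 40 above the counter, between two cheeks that lean outwards and rise to 58 (gap about 30 at the saddle, 42 at the top). Origin: centre of its underside; x runs along the lying turner, towards its blade
- rest_saddle (a point): point of the rest where the axis of the lying handle passes, 50 above the counter. The turner in place has its handle axis through this point, 205 behind the blade's centre
- rack: pale wooden drying rack, fixed: base 110 (x) x 90 (y) x 6, two rails along x, 12 wide, 64 clear between them, tops 50 above the counter; open at both ends so that the turner's blade passes between the rails, under the coaster. Origin: centre of its underside; its -x end faces the robot
- coaster: round coaster 90 dia. x 10 thick, about 90 g, one face brown cork, the other blue glaze with a white ring. Origin: centre of the glazed face; +z points out of the cork face (up at the start, so it must point down at the end). It lies on the rack's rails, cork up
- case: dark wooden gift case, fixed: 140 (x) x 150 (y) outside, walls 5 thick and 24 high, grippy black rubber liner on its floor (top 6 above the counter), 130 x 140 inside. Origin: centre of its underside; hinge on its +x side; catch in the middle of its -x side: brass block 14 deep, 34 wide, with a sprung steel bar reaching 28 high
- case_lid (a joint): lid angle (rad): 0 shut, 1.57 upright, 1.75 stop. Hinge along the case's y at x = +70, z = 24 of the case. Lid: clear pane in a wood frame, 156 from hinge to front edge, 150 wide, 6 thick. Starts open, a little past upright, and stays there by friction. Pulled 0.3 past upright towards the robot it sinks and stops on the catch near 0.07; 6 to 10 N on its front edge click it past the catch to 0
- case_lid_edge (a point): middle of the lid's free (front) edge on its upper (outer) face, 146 from the hinge, 10 in from the very edge; when the lid is open this is near its top, on the side away from the robot
- cork_jar: white glazed cork jar, 94 dia., 120 high, bystander; origin at the centre of its foot
- corkscrew: standing chrome double-lever corkscrew, about 100 wide (y), 177 high, bystander; origin at the centre of its foot
- cork_a: standing cherrywood cork 28 dia., 45 high, bystander; origin at the centre of its foot
- cork_b: second cherrywood cork, same size, bystander; origin at the centre of its foot
Things that resemble listed ones, but are neither listed nor needed, are in the scene too. Of the things that look like the coaster, the middle-sized one is meant.

How it is judged:
By the outcome, as a careful person would: the job done as asked, in the order asked, and still so for the second after the job is handed in, with the robot touching nothing.
It also fails if it takes over 72 s, if anything falls off the work surface, if the arm or the gripper's body presses on something with over 40 N, if the wrist force passes 120 N, or if a joint passes its speed limit or range.

## Working session

There is one attempt and no reset: what is moved stays moved. The work goes in short steps, Python scripts to look and compute and a shell command to move; the robot and the scene stay as the last step left them, time stands still between calls to the robot, and variables do not carry over. Pictures are saved under pics/ and viewed, at most 10 in all, crops included, and the job is handed in when it is done.

```bash
mkdir -p pics; cat > h.py <<'E'
import numpy as np, cv2
from station import status, viewer, hand_in, ctrl
def grab(n,save=None):
    f=viewer.grab_frame(n)
    f={k:(np.array(v,float) if k!='frame' else v) for k,v in f.items()}
    if save: cv2.imwrite('pics/'+save,f['frame'][:,:,::-1])
    return f
def ray(f,uv):
    p=cv2.undistortPoints(np.array(uv,float).reshape(-1,1,2),f['intrinsics'],f['distortion']).reshape(-1,2)
    d=np.c_[p,np.ones(len(p))]@f['R']; return -f['R'].T@f['t'],d
def onz(f,uv,z):
    o,d=ray(f,uv); return o+d*((z-o[2])/d[:,2])[:,None]
def proj(f,X):
    return cv2.projectPoints(np.array(X,float).reshape(-1,1,3),cv2.Rodrigues(f['R'])[0],f['t'],f['intrinsics'],f['distortion'])[0].reshape(-1,2)
def tri(f,uv,g,st):
    o1,d1=ray(f,uv);o2,d2=ray(g,st);r=[]
    for a,b in zip(d1,d2):
        s=np.linalg.lstsq(np.c_[a,-b],o2-o1,rcond=None)[0]
        r.append(np.r_[(o1+a*s[0]+o2+b*s[1])/2,np.linalg.norm(o1+a*s[0]-o2-b*s[1])])
    return np.array(r)
E
python3 - <<'E'
from h import *
np.set_printoptions(precision=3,suppress=True)
import pickle
fs={n:grab(n,n+'0.png') for n in('scene','side')}
pickle.dump(fs,open('f0.pkl','wb'))
for n,f in fs.items(): print(n,-f['R'].T@f['t'],f['R'][2],f['intrinsics'][0,0])
o=status.get_obs();print(o['eef_rot'],o['gripper_width'],ctrl.tcp_to_grasp)
E
```

```text
scene [ 1.227 -0.521  0.749] [-0.575  0.519 -0.632] 445.7151545060979
side [0.42  0.78  0.632] [ 0.181 -0.776 -0.604] 481.95278515683043
[[ 0.899  0.437 -0.001]
 [ 0.437 -0.899  0.002]
 [ 0.    -0.002 -1.   ]] 0.085248013889794 0.0187
```

View pics/scene0.png

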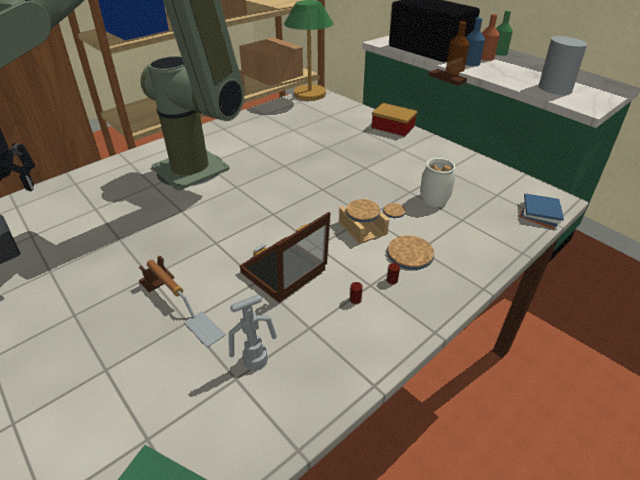

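View pics/side0.png

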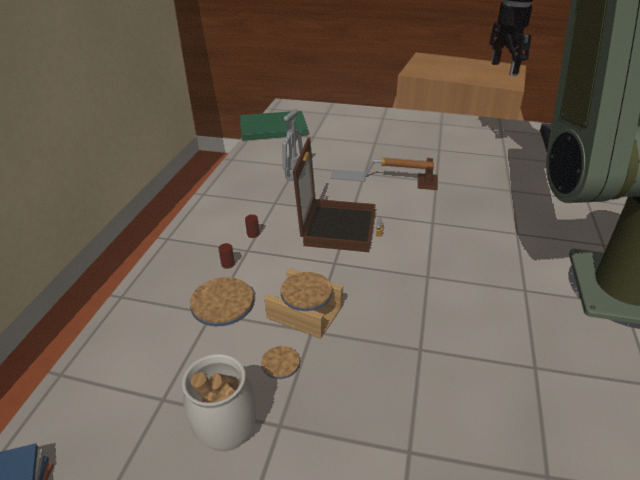

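Both views show: turner at scene (190,300) / side (370,170), its rest (157,275)/(428,180), case (287,265)/(340,225), rack with coaster (363,210)/(305,290). Candidates for the coaster: the one on the rack (363,210), a bigger disc on the counter (410,252), and a small disc (394,210). The middle-sized one is on the rack.

```bash
python3 - <<'E'
from h import *
import pickle
np.set_printoptions(precision=3,suppress=True)
fs=pickle.load(open('f0.pkl','rb'))
a=cv2.resize(fs['scene']['frame'][190:350,130:450],None,fx=2.5,fy=2.5,interpolation=cv2.INTER_CUBIC)
b=cv2.resize(fs['side']['frame'][130:350,170:450],None,fx=2.5,fy=2.5,interpolation=cv2.INTER_CUBIC)
cv2.imwrite('pics/ca.png',a[:,:,::-1]);cv2.imwrite('pics/cb.png',b[:,:,::-1])
# cork discs
for n,f in fs.items():
    h=cv2.cvtColor(f['frame'],cv2.COLOR_RGB2HSV)
    m=cv2.inRange(h,(8,90,90),(20,200,255)); m=cv2.morphologyEx(m,cv2.MORPH_CLOSE,np.ones((5,5)))
    for c in cv2.findContours(m,cv2.RETR_EXTERNAL,cv2.CHAIN_APPROX_NONE)[0]:
        A=cv2.contourArea(c)
        if A>250:
            e=cv2.fitEllipse(c); print(n,A,np.array(e[0]),e[1],onz(f,e[0],.06)[0],onz(f,e[0],.01)[0])
E
```

```text
scene 26903.0 [529.35  417.788] (163.77218627929688, 261.90277099609375) [ 1.194 -0.025  0.06 ] [1.191 0.012 0.01 ]
scene 3621.5 [459.717 352.443] (33.82237243652344, 147.94451904296875) [1.033 0.    0.06 ] [1.019 0.038 0.01 ]
scene 324.5 [165.122 276.749] (10.503683090209961, 47.37806701660156) [ 0.481 -0.315  0.06 ] [ 0.426 -0.3    0.01 ]
scene 1055.0 [410.488 250.795] (29.71937370300293, 45.30601501464844) [0.787 0.155 0.06 ] [0.755 0.204 0.01 ]
scene 1714.0 [367.547 218.618] (40.33136749267578, 62.168861389160156) [0.634 0.171 0.06 ] [0.591 0.221 0.01 ]
scene 463.5 [394.395 112.322] (14.099140167236328, 48.23670196533203) [0.251 0.722 0.06 ] [0.18  0.813 0.01 ]
scene 1844.5 [132.189 124.032] (46.718406677246094, 65.33087158203125) [-0.327 -0.046  0.06 ] [-0.44  -0.012  0.01 ]
scene 4160.0 [279.191  71.073] (71.63771057128906, 92.53227996826172) [-0.395  0.681  0.06 ] [-0.513  0.768  0.01 ]
scene 3868.0 [ 56.898 107.336] (69.13339233398438, 140.10450744628906) [-0.715 -0.211  0.06 ] [-0.856 -0.189  0.01 ]
scene 994.5 [125.513  33.265] (40.29685974121094, 91.08467864990234) [-1.606
[... 338 characters left out ...]
 [0.672 0.418 0.06 ] [0.694 0.387 0.01 ]
side 831.5 [280.503 360.87 ] (29.619253158569336, 36.04636001586914) [0.59  0.352 0.06 ] [0.605 0.315 0.01 ]
side 2111.0 [221.114 299.591] (42.87312698364258, 62.7894287109375) [0.727 0.251 0.06 ] [0.754 0.205 0.01 ]
side 3385.0 [305.21 302.51] (62.602230072021484, 73.3477783203125) [0.586 0.226 0.06 ] [0.601 0.178 0.01 ]
side 284.5 [405.967 162.644] (6.638582706451416, 71.94342803955078) [ 0.468 -0.303  0.06 ] [ 0.472 -0.397  0.01 ]
side 3952.0 [ -6.543 422.54 ] (18.038928985595703, 622.4755859375) [0.942 0.551 0.06 ] [0.988 0.531 0.01 ]
side 6737.0 [460.085  86.374] (62.8204345703125, 154.17892456054688) [ 0.335 -0.902  0.06 ] [ 0.328 -1.049  0.01 ]
```

View pics/ca.png

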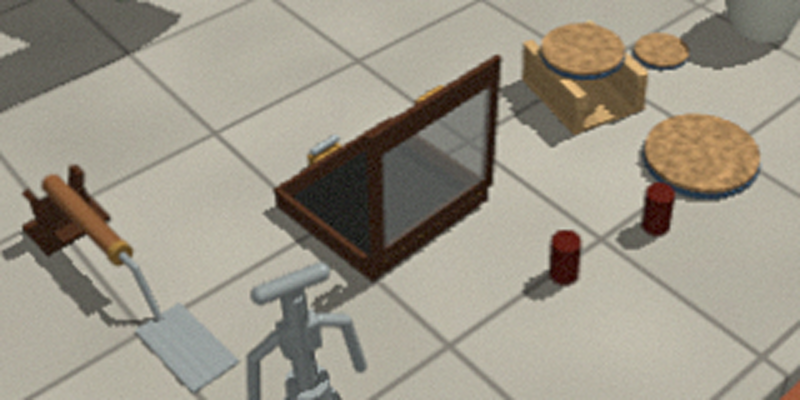

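View pics/cb.png

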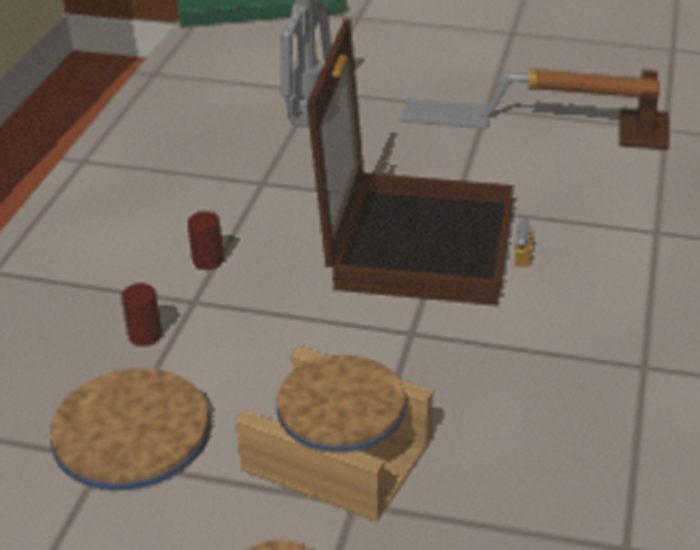

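The crops confirm it: the disc on the rack has a blue rim and is mid-sized (crop ca (582,50)). The turner's handle runs (50,182)–(122,250) in ca, blade corners near (135,333), (180,305), (240,360), (195,390); the case's catch is at (325,150) in ca, (523,242) in cb.

```bash
python3 - <<'E'
from h import *
import pickle
np.set_printoptions(precision=3,suppress=True)
fs=pickle.load(open('f0.pkl','rb'));S,D=fs['scene'],fs['side']
A=lambda p:np.array(p)/2.5+[130,190]
B=lambda p:np.array(p)/2.5+[170,130]
pr=lambda n,v:print(n,v.tolist() if 0 else v)
def both(n,a,b):
    r=tri(S,A(a),D,B(b)); print(n);print(r);return r
both('handle front,rear',[[122,250],[50,182]],[[532,80],[658,88]])
ba=onz(S,A([[135,333],[180,305],[240,360],[195,390]]),.003);bb=onz(D,B([[490,103],[487,127],[401,122],[405,98]]),.003)
print('blade',ba,ba.mean(0),bb,bb.mean(0))
both('coaster',[[582,48]],[[341,400]])
print(onz(S,A([[582,48]]),.06),onz(D,B([[341,400]]),.06))
print('rails scene',onz(S,A([[525,43],[583,97],[645,75]]),.05),'side',onz(D,B([[237,420],[380,470],[295,350],[432,392]]),.05))
print('case scene z24',onz(S,A([[277,192],[372,265]]),.024),'side',onz(D,B([[513,186],[500,284],[368,175]]),.024))
print('catch',onz(S,A([[325,150]]),.028),onz(D,B([[523,225]]),.028))
both('lid top corner far(-y), near(+y)?',[[375,130],[498,58]],[[347,22],[313,120]])
print('corks',onz(S,A([[565,282],[657,232]]),0),onz(D,B([[206,267],[143,343]]),0),'screw',onz(S,[[255,362]],0),onz(D,B([[303,122]]),0))
E
```

```text
handle front,rear
[[ 0.527 -0.309  0.051  0.002]
 [ 0.402 -0.318  0.051  0.004]]
blade [[ 0.576 -0.333  0.003]
 [ 0.575 -0.287  0.003]
 [ 0.661 -0.28   0.003]
 [ 0.663 -0.325  0.003]] [ 0.619 -0.306  0.003] [[ 0.572 -0.339  0.003]
 [ 0.567 -0.289  0.003]
 [ 0.655 -0.279  0.003]
 [ 0.662 -0.33   0.003]] [ 0.614 -0.309  0.003]
coaster
[[0.594 0.194 0.057 0.002]]
[[0.597 0.191 0.06 ]] [[0.592 0.196 0.06 ]]
rails scene [[0.541 0.163 0.05 ]
 [0.647 0.142 0.05 ]
 [0.665 0.216 0.05 ]] side [[0.66  0.221 0.05 ]
 [0.553 0.245 0.05 ]
 [0.642 0.142 0.05 ]
 [0.534 0.164 0.05 ]]
case scene z24 [[ 0.532 -0.152  0.024]
 [ 0.666 -0.142  0.024]] side [[ 0.521 -0.152  0.024]
 [ 0.51  -0.004  0.024]
 [ 0.656 -0.141  0.024]]
catch [[ 0.517 -0.085  0.028]] [[ 0.503 -0.086  0.028]]
lid top corner far(-y), near(+y)?
[[ 0.672 -0.134  0.181  0.004]
 [ 0.659  0.013  0.17   0.   ]]
corks [[ 0.779 -0.014  0.   ]
 [ 0.793  0.094  0.   ]] [[ 0.768 -0.002  0.   ]
 [ 0.783  0.106  0.   ]] screw [[ 0.756 -0.274  0.   ]] [[ 0.756 -0.262  0.   ]]
```

```bash
cat > plan.py <<'E'
import sys
from h import *
# x y z yaw(deg of tool x): print remaining shift/turn in full-scale units from current pose
t=np.array([float(v) for v in sys.argv[1:5]])
o=status.get_obs();R=np.array(o['eef_rot'])
s=R.T@(t[:3]-o['tcp_pos']);y=np.degrees(np.arctan2(R[1,0],R[0,0]))
tu=-(t[3]-y+180)%360-180 if 0 else -(((t[3]-y)+180)%360-180)
print('shift',np.round(s/.5,3),'turn',round(np.radians(tu)/1.5,3),'| mm',np.round(np.linalg.norm(s)*1e3),'deg',round(tu,1),'yaw',round(y,1),'tcp',np.round(o['tcp_pos'],4),'F',np.round(o['contact_force'],1),'w',round(o['gripper_width'],4),'t',round(o['time'],2),'Rz',np.round(R[:,2],3))
E
python3 -m crank '[[[0.07,-0.02,0],0],[[0.15,-0.044,0],0],[[0.23,-0.067,0],0],[[0.31,-0.09,0],0],[[0.38,-0.111,0],0]]' 1
python3 -m crank '[[[0.07,-0.02,0],0.05],[[0.12,-0.035,0.05],0.1],[[0.17,-0.05,0.1],0.15],[[0.19,-0.055,0.16],0.2],[[0.19,-0.055,0.2],0.249]]'
python3 plan.py 0.472 -0.318 0.033 4.5
```

```text
time: 0.6
tcp_pos: [0.3991, -0.3822, 0.2307]
eef_rot: [[0.899, 0.438, -0.0], [0.438, -0.899, 0.001], [0.0, -0.001, -1.0]]
contact_force: [0.1, -0.5, 1.0]
gripper_width: 0.0854
grip_force: 0.0
time: 1.1
tcp_pos: [0.4715, -0.3152, 0.1285]
eef_rot: [[0.997, 0.079, -0.002], [0.079, -0.997, 0.003], [-0.002, -0.003, -1.0]]
contact_force: [0.0, 0.8, 0.0]
gripper_width: 0.0853
grip_force: 0.0
shift [0.001 0.006 0.191] turn 0.0 | mm 96.0 deg 0.0 yaw 4.5 tcp [ 0.4715 -0.3152  0.1285] F [0.  0.8 0. ] w 0.0853 t 1.1 Rz [-0.002  0.003 -1.   ]
```

```bash

python3 -m crank '[[[0,0.006,0.05],0],[[0,0.006,0.1],0],[[0,0.006,0.15],0],[[0,0.006,0.18],0],[[0,0.006,0.191],0]]' 1 | head -2
python3 -m crank '[[[0,0,0],0],[[0,0,0],0],[[0,0,0],0],[[0,0,0],0],[[0,0,0],0]]' 0 60
python3 -m crank '[[[0,0,0],0],[[0,0,0],0],[[0,0,0],0],[[0,0,0],0],[[0,0,0],0]]' 0 120
python3 -m crank '[[[0,0,-0.03],0],[[0,0,-0.06],0],[[0,0,-0.1],0],[[0,0,-0.14],0],[[0,0,-0.16],0]]'
python3 - <<'E'
from h import *
a=grab('scene');b=grab('side')
cv2.imwrite('pics/l1.png',np.hstack([cv2.resize(a['frame'][200:380,110:310],(400,360)),cv2.resize(b['frame'][80:260,310:510],(400,360))])[:,:,::-1])
E
```

```text
time: 1.6
tcp_pos: [0.4703, -0.3195, 0.0335]
time: 2.1
tcp_pos: [0.4724, -0.3209, 0.037]
eef_rot: [[0.997, 0.079, 0.001], [0.079, -0.997, -0.001], [0.001, 0.001, -1.0]]
contact_force: [-0.4, 1.6, 3.8]
gripper_width: 0.018
grip_force: 58.5
time: 2.6
tcp_pos: [0.4724, -0.3209, 0.0372]
eef_rot: [[0.997, 0.079, 0.001], [0.079, -0.997, -0.0], [0.001, 0.001, -1.0]]
contact_force: [-0.6, 2.4, 6.8]
gripper_width: 0.0168
grip_force: 117.3
time: 3.1
tcp_pos: [0.473, -0.322, 0.1191]
eef_rot: [[0.997, 0.079, 0.004], [0.079, -0.997, -0.004], [0.003, 0.004, -1.0]]
contact_force: [-0.1, -0.5, -0.8]
gripper_width: 0.0164
grip_force: 117.7
```

View pics/l1.png

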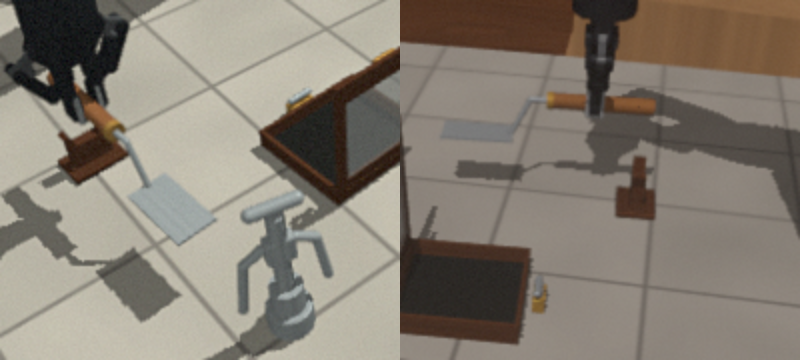

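The picture shows the turner held level in the fingers, blade at left-crop (172,208) and right-crop (478,130), and the rest left behind.

```bash
python3 - <<'E'
from h import *
np.set_printoptions(precision=4,suppress=True)
a=grab('scene');b=grab('side')
p=np.array([[128,193],[160,176],[215,217],[180,243]])/2+[110,200]
q=np.array([[44,139],[50,120],[111,122],[104,140]])/2+[310,80]
q=np.array([[104,140],[113,122],[49,120],[42,136]])/2+[310,80]
r=tri(a,p,b,q);print(r,r.mean(0))
x=np.r_[status.get_obs()['tcp_pos']];print(x)
for f in(a,b):print(onz(f,p if f is a else q,.09).mean(0))
E
python3 plan.py 0.38 0.1 0.2 -11.6
```

```text
[[ 0.5761 -0.3302  0.0761  0.0197]
 [ 0.5765 -0.305   0.1002  0.0176]
 [ 0.6575 -0.2927  0.0992  0.0226]
 [ 0.6595 -0.3232  0.0722  0.0095]] [ 0.6174 -0.3128  0.0869  0.0174]
[ 0.4715 -0.3206  0.1158]
[ 0.6218 -0.3132  0.09  ]
[ 0.6154 -0.3092  0.09  ]
shift [-0.116 -0.853 -0.168] turn 0.188 | mm 439.0 deg 16.1 yaw 4.5 tcp [ 0.4715 -0.3206  0.1158] F [-0.2  0.1 -1.1] w 0.0167 t 3.3 Rz [-0. -0. -1.]
```

```bash

python3 -m crank '[[[-0.02,0,-0.06],0],[[-0.04,0,-0.12],0],[[-0.06,0,-0.18],0],[[-0.08,0,-0.24],0],[[-0.1,0,-0.3],0]]' | head -2
python3 -m crank '[[[-0.02,-0.07,0],0],[[-0.04,-0.16,0],0],[[-0.06,-0.25,0],0],[[-0.06,-0.34,0],0],[[-0.06,-0.43,0],0]]' | head -2
python3 -m crank '[[[0,-0.09,0],0],[[0,-0.18,0],0],[[-0.02,-0.27,0],0],[[-0.04,-0.36,0],0],[[-0.05,-0.45,0],0]]' | head -2
python3 -m crank '[[[0,-0.09,0],0.04],[[0,-0.17,0],0.08],[[0,-0.23,0],0.13],[[0,-0.27,0],0.17],[[0,-0.284,0],0.19]]' | head -2
python3 plan.py 0.3205 0.251 0.067 -11.8
```

```text
time: 3.8
tcp_pos: [0.4208, -0.324, 0.2651]
time: 4.3
tcp_pos: [0.3735, -0.1109, 0.2643]
time: 4.8
tcp_pos: [0.3303, 0.111, 0.2645]
time: 5.3
tcp_pos: [0.3196, 0.2527, 0.2643]
shift [0.004 0.002 0.394] turn 0.001 | mm 197.0 deg 0.1 yaw -11.7 tcp [0.3196 0.2527 0.2643] F [ 0.4  0.  -1.1] w 0.0164 t 5.3 Rz [-0.003 -0.001 -1.   ]
```

Lower in front of the rack and look before inserting.

```bash

python3 -m crank '[[[0.004,0.002,0.08],0],[[0.004,0.002,0.17],0],[[0.004,0.002,0.26],0],[[0.004,0.002,0.35],0],[[0.004,0.002,0.394],0]]' | head -2
python3 - <<'E'
from h import *
a=grab('scene');b=grab('side')
cv2.imwrite('pics/l2.png',np.hstack([cv2.resize(a['frame'][140:290,250:450],(400,300)),cv2.resize(b['frame'][200:380,220:460],(400,300))])[:,:,::-1])
E
python3 plan.py 0.428 0.2285 0.067 -11.8
```

```text
time: 5.8
tcp_pos: [0.3183, 0.2476, 0.0638]
shift [ 0.223 -0.008 -0.008] turn 0.0 | mm 112.0 deg 0.0 yaw -11.8 tcp [0.3179 0.2474 0.0642] F [-0.6 -1.3 -1.7] w 0.0163 t 5.9 Rz [-0.011 -0.005 -1.   ]
```

View pics/l2.png

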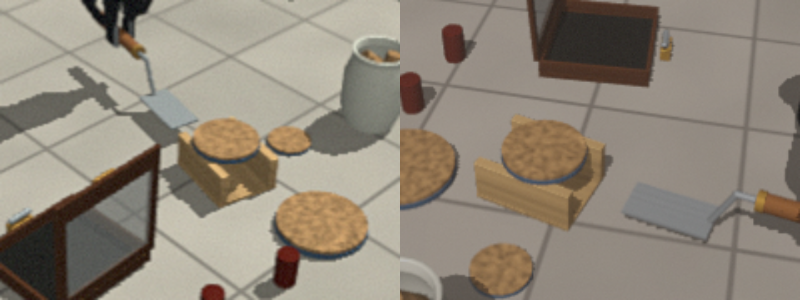

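Blade is level, at left-crop (168,108) and right-crop (672,212), pointing at the gap between the rails. I'll check its line numerically against the rack.

```bash
python3 - <<'E'
from h import *
np.set_printoptions(precision=4,suppress=True)
b=grab('side');a=grab('scene')
q=np.array([[240,184],[225,208],[308,240],[322,208]])/(400/240)+[220,200]
p=np.array([[140,97],[168,92],[198,123],[178,132]])/2+[250,140]
for f,s in((b,q),(a,p)):
  r=onz(f,s,.031);print(r,r.mean(0))
C=np.array([.5955,.1935]);u=np.array([.9789,-.2045]);n=np.array([-u[1],u[0]])
o=status.get_obs();t=np.array(o['tcp_pos'])[:2]
print('expected centre',t+.146*u)
for f,s in((b,q),(a,p)):
  m=onz(f,s,.031).mean(0)[:2]; print('along,lat of blade rel rack',(m-C)@u,(m-C)@n)
E
```

```text
[[0.4903 0.1944 0.031 ]
 [0.4995 0.2307 0.031 ]
 [0.4138 0.2544 0.031 ]
 [0.4042 0.2097 0.031 ]] [0.452  0.2223 0.031 ]
[[0.4164 0.2025 0.031 ]
 [0.434  0.2419 0.031 ]
 [0.5196 0.2189 0.031 ]
 [0.5165 0.1832 0.031 ]] [0.4716 0.2116 0.031 ]
expected centre [0.4652 0.2196]
along,lat of blade rel rack -0.14640592968819097 -0.001142600470484461
along,lat of blade rel rack -0.12497041521523841 -0.00757561331037453
```

```bash

python3 -m crank '[[[0.03,-0.004,-0.004],0],[[0.08,-0.004,-0.006],0],[[0.14,-0.004,-0.006],0],[[0.19,-0.004,-0.006],0],[[0.223,-0.004,-0.006],0]]' | sed -n 1,4p
python3 -m crank '[[[0,0,-0.006],0],[[0,0,-0.014],0],[[0,0,-0.022],0],[[0,0,-0.03],0],[[0,0,-0.034],0]]'
python3 -m crank '[[[0,0,-0.004],0],[[0,0,-0.008],0],[[0,0,-0.014],0],[[0,0,-0.022],0],[[0,0,-0.03],0]]'
python3 - <<'E'
from h import *
a=grab('scene');b=grab('side')
cv2.imwrite('pics/l3.png',np.hstack([cv2.resize(a['frame'][140:290,280:430],(400,400)),cv2.resize(b['frame'][220:370,230:380],(400,400))])[:,:,::-1])
E
```

```text
time: 6.5
tcp_pos: [0.4377, 0.2291, 0.0748]
eef_rot: [[0.979, -0.205, 0.007], [-0.205, -0.979, 0.002], [0.007, -0.003, -1.0]]
contact_force: [0.1, 0.4, -1.4]
time: 7.0
tcp_pos: [0.4317, 0.2292, 0.0893]
eef_rot: [[0.979, -0.204, -0.0], [-0.204, -0.979, 0.0], [-0.0, -0.0, -1.0]]
contact_force: [-0.6, -1.3, -2.3]
gripper_width: 0.0167
grip_force: 117.9
time: 7.5
tcp_pos: [0.4322, 0.2289, 0.104]
eef_rot: [[0.979, -0.204, -0.0], [-0.204, -0.979, -0.0], [-0.0, 0.0, -1.0]]
contact_force: [-0.3, 0.1, -2.7]
gripper_width: 0.0163
grip_force: 117.9
```

View pics/l3.png

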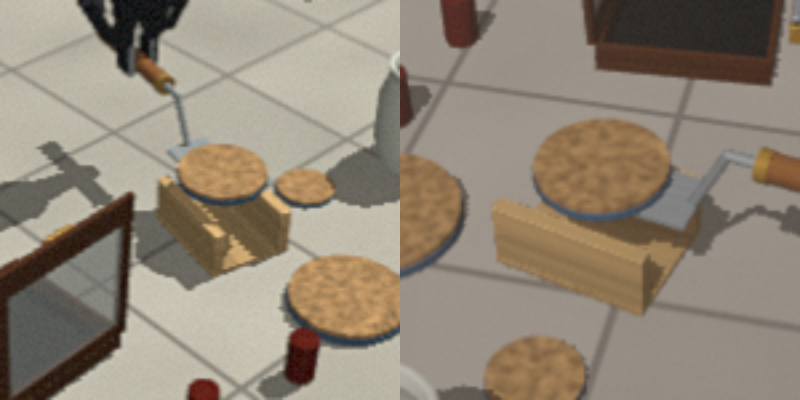

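Both views show the coaster lifted clear of the rack and lying level on the blade (left (222,170), right (602,165)). The forces also show the extra ~1 N. Next: lift, rotate, and carry to the case.

```bash

python3 -m crank '[[[0,0,-0.02],0],[[0,0,-0.06],0],[[0,0,-0.11],0],[[0,0,-0.16],0],[[0,0,-0.21],0]]' | head -2
python3 -m crank '[[[0,0,-0.04],-0.01],[[0,0,-0.07],-0.04],[[0,0,-0.09],-0.08],[[0,0,-0.1],-0.13],[[0,0,-0.1],-0.18]]' | head -2
python3 -m crank '[[[0,0,0],-0.055],[[0,0,0],-0.11],[[0,0,0],-0.165],[[0,0,0],-0.22],[[0,0,0],-0.275]]' | head -2
python3 -m crank '[[[0,0,0],-0.055],[[0,0,0],-0.11],[[0,0,0],-0.165],[[0,0,0],-0.22],[[0,0,0],-0.275]]' | head -2
python3 -m crank '[[[0,0,0],-0.055],[[0,0,0],-0.11],[[0,0,0],-0.165],[[0,0,0],-0.22],[[0,0,0],-0.275]]' | head -2
python3 -m crank '[[[0,0,0],-0.055],[[0,0,0],-0.11],[[0,0,0],-0.165],[[0,0,0],-0.21],[[0,0,0],-0.232]]' | head -2
python3 plan.py 0.6093 -0.342 0.25 94.5
```

```text
time: 8.1
tcp_pos: [0.4321, 0.2288, 0.2102]
time: 8.6
tcp_pos: [0.4328, 0.2291, 0.2606]
time: 9.1
tcp_pos: [0.4321, 0.2287, 0.2592]
time: 9.6
tcp_pos: [0.4321, 0.2286, 0.2592]
time: 10.1
tcp_pos: [0.4322, 0.2286, 0.2593]
time: 10.6
tcp_pos: [0.4324, 0.2286, 0.2593]
shift [-1.166  0.26   0.02 ] turn 0.002 | mm 597.0 deg 0.1 yaw 94.6 tcp [0.4324 0.2286 0.2593] F [ 0.3 -0.1 -2.7] w 0.016 t 10.6 Rz [ 0.001 -0.001 -1.   ]
```

```bash

python3 -m crank '[[[-0.01,0.002,0],0],[[-0.03,0.007,0],0],[[-0.065,0.015,0],0],[[-0.105,0.024,0],0],[[-0.15,0.034,0],0]]' | head -2
python3 -m crank '[[[-0.05,0.011,0],0],[[-0.1,0.022,0],0],[[-0.15,0.034,0],0],[[-0.2,0.045,0],0],[[-0.25,0.056,0],0]]' | head -2
python3 -m crank '[[[-0.05,0.011,0],0],[[-0.1,0.022,0],0],[[-0.15,0.034,0],0],[[-0.2,0.045,0],0],[[-0.25,0.056,0],0]]' | head -2
python3 -m crank '[[[-0.05,0.011,0],0],[[-0.1,0.022,0],0],[[-0.15,0.034,0],0],[[-0.2,0.045,0],0],[[-0.25,0.056,0],0]]' | head -2
python3 -m crank '[[[-0.05,0.011,0],0],[[-0.1,0.022,0],0],[[-0.15,0.034,0],0],[[-0.19,0.043,0],0],[[-0.22,0.049,0],0]]' | head -2
python3 -m crank '[[[-0.02,0.004,0.01],0],[[-0.035,0.007,0.04],0],[[-0.044,0.009,0.09],0],[[-0.046,0.009,0.14],0],[[-0.046,0.009,0.17],0]]' | head -2
python3 plan.py 0.6093 -0.342 0.072 94.5
python3 - <<'E'
from h import *
np.set_printoptions(precision=3,suppress=True)
for n in('scene','side'):
    f=grab(n,n+'_k.png'); h=cv2.cvtColor(f['frame'],cv2.COLOR_RGB2HSV)
    m=cv2.inRange(h,(8,90,90),(20,200,255)); m=cv2.morphologyEx(m,cv2.MORPH_CLOSE,np.ones((5,5)))
    for c in cv2.findContours(m,cv2.RETR_EXTERNAL,cv2.CHAIN_APPROX_NONE)[0]:
        if 300<cv2.contourArea(c)<6000:
            e=cv2.fitEllipse(c);X=onz(f,e[0],.142)[0]
            if .3<X[0]<.9 and -.4<X[1]<.1: print(n,np.array(e[0]),e[1],e[2],X)
E
```

```text
time: 11.1
tcp_pos: [0.4555, 0.1541, 0.259]
time: 11.6
tcp_pos: [0.4933, 0.031, 0.2591]
time: 12.1
tcp_pos: [0.5309, -0.0915, 0.2591]
time: 12.6
tcp_pos: [0.5684, -0.214, 0.259]
time: 13.1
tcp_pos: [0.6013, -0.3223, 0.2586]
time: 13.6
tcp_pos: [0.6061, -0.3409, 0.1694]
shift [-0.003  0.007  0.195] turn 0.0 | mm 98.0 deg 0.0 yaw 94.5 tcp [ 0.6061 -0.3409  0.1694] F [-0.6  0.5 -2.8] w 0.0163 t 13.6 Rz [-0.005  0.003 -1.   ]
scene [410.27  250.938] (29.976411819458008, 45.57597732543945) 98.15101623535156 [0.839 0.074 0.142]
scene [242.403 248.139] (28.13330078125, 44.013580322265625) 83.74151611328125 [ 0.6   -0.178  0.142]
scene [368.587 219.862] (37.59009552001953, 62.247745513916016) 78.32009887695312 [0.709 0.087 0.142]
side [347.733 151.551] (18.350175857543945, 38.63383865356445) 88.8979263305664 [ 0.592 -0.171  0.142]
```

```bash
cat > see.py <<'E'
from h import *
np.set_printoptions(precision=3,suppress=True)
import sys
# cork patch near the case in both views, plus blade-tip-agnostic 3D centre
out=[]
for n in('scene','side'):
    f=grab(n,(sys.argv[1]+n+'.png') if len(sys.argv)>1 else None); h=cv2.cvtColor(f['frame'],cv2.COLOR_RGB2HSV)
    m=cv2.inRange(h,(8,90,90),(20,200,255)); m=cv2.morphologyEx(m,cv2.MORPH_CLOSE,np.ones((5,5)))
    k=[]
    for c in cv2.findContours(m,cv2.RETR_EXTERNAL,cv2.CHAIN_APPROX_NONE)[0]:
        if 250<cv2.contourArea(c)<6000:
            e=cv2.fitEllipse(c);X=onz(f,e[0],.05)[0]
            if .45<X[0]<.72 and -.26<X[1]<.03: k.append((e[0],cv2.contourArea(c)));print(n,np.array(e[0]),np.array(e[1]),round(e[2]),X)
    out.append((f,k))
if out[0][1] and out[1][1]:
    print('tri',tri(out[0][0],[out[0][1][0][0]],out[1][0],[out[1][1][0][0]]))
E
python3 -m crank '[[[0,0.006,0.03],0],[[0,0.006,0.08],0],[[0,0.006,0.13],0],[[0,0.006,0.17],0],[[0,0.006,0.195],0]]' | head -2
python3 -m crank '[[[0.005,0,0.003],0],[[0.012,0,0.008],0],[[0.02,0,0.012],0],[[0.026,0,0.015],0],[[0.028,0,0.016],0]]' - 60
python3 see.py
python3 -m crank '[[[0,0,0],0],[[0,0,0],0],[[0,0,0],0],[[0,0,0],0],[[0,0,0],0]]' - 35
python3 see.py
python3 -m crank '[[[0,0,0],0],[[0,0,0],0],[[0,0,0],0],[[0,0,0],0],[[0,0,0],0]]' - 20
python3 see.py; python3 plan.py .608 -.327 .064 94.5
```

```text
time: 14.2
tcp_pos: [0.6109, -0.3413, 0.075]
time: 14.7
tcp_pos: [0.6102, -0.3275, 0.0691]
eef_rot: [[-0.079, 0.997, 0.001], [0.997, 0.079, -0.001], [-0.001, 0.001, -1.0]]
contact_force: [-1.0, -0.7, -3.0]
gripper_width: 0.0164
grip_force: 117.8
scene [253.133 279.331] [30.765 40.685] 101 [ 0.608 -0.168  0.05 ]
side [343.75  191.778] [20.354 36.691] 90 [ 0.595 -0.149  0.05 ]
tri [[ 0.599 -0.163  0.04   0.002]]
time: 15.3
tcp_pos: [0.6097, -0.3279, 0.0683]
eef_rot: [[-0.079, 0.997, -0.0], [0.997, 0.079, 0.0], [0.0, -0.0, -1.0]]
contact_force: [0.0, -0.3, -2.5]
gripper_width: 0.0163
grip_force: 117.8
scene [253.043 279.781] [29.871 40.987] 98 [ 0.61  -0.169  0.05 ]
side [343.922 191.87 ] [20.259 36.728] 90 [ 0.595 -0.149  0.05 ]
tri [[ 0.599 -0.164  0.04   0.003]]
time: 15.9
tcp_pos: [0.6098, -0.3278, 0.0683]
eef_rot: [[-0.079, 0.997, -0.0], [0.997, 0.079, 0.0], [0.0, -0.0, -1.0]]
contact_force: [0.4, 0.7, -2.6]
gripper_width: 0.0159
grip_force: 117.8
scene [252.999 279.76 ] [29.834 41.144] 99 [ 0.609 -0.169  0.05 ]
side [343.908 191.867] [20.282 36.617] 90 [ 0.595 -0.149  0.05 ]
tri [[ 0.599 -0.164  0.04   0.003]]
shift [ 0.002 -0.003  0.009] turn 0.0 | mm 5.0 deg 0.0 yaw 94.5 tcp [ 0.6098 -0.3278  0.0683] F [-0.5  0.1 -3.2] w 0.0162 t 16.0 Rz [ 0.  0. -1.]
```

```bash

python3 -m crank '[[[0,0,0],0],[[0,0,0],0],[[0,0,0],0],[[0,0,0],0],[[0,0,0],0]]' 0 50 | tail -2
python3 see.py|tail -1
python3 -m crank '[[[0,0,0],0],[[0,0,0],0],[[0,0,0],0],[[0,0,0],0],[[0,0,0],0]]' 0 30 | tail -2
python3 see.py|tail -1
python3 -m crank '[[[0,0,0],0],[[0,0,0],0],[[0,0,0],0],[[0,0,0],0],[[0,0,0],0]]' 0 20
python3 see.py
```

```text
gripper_width: 0.0159
grip_force: 117.8
tri [[ 0.598 -0.164  0.04   0.002]]
gripper_width: 0.0167
grip_force: 117.8
tri [[ 0.599 -0.164  0.04   0.003]]
time: 17.7
tcp_pos: [0.6098, -0.3278, 0.0683]
eef_rot: [[-0.079, 0.997, 0.0], [0.997, 0.079, 0.0], [0.0, 0.0, -1.0]]
contact_force: [0.6, 0.2, -3.0]
gripper_width: 0.0162
grip_force: 117.8
scene [252.638 279.54 ] [29.9   39.443] 93 [ 0.608 -0.169  0.05 ]
side [343.894 191.849] [20.222 36.733] 90 [ 0.595 -0.149  0.05 ]
tri [[ 0.598 -0.164  0.04   0.002]]
```

```bash

python3 -m crank '[[[0,0,0],0],[[0,0,0],0],[[0,0,0],0],[[0,0,0],0],[[0,0,0],0]]' 0.2 20 | tail -2
python3 see.py|tail -1
python3 -m crank '[[[0,0,0],0],[[0,0,0],0],[[0,0,0],0],[[0,0,0],0],[[0,0,0],0]]' 0.21 20 | tail -2
python3 see.py|tail -1
```

```text
gripper_width: 0.0173
grip_force: 77.9
tri [[ 0.598 -0.164  0.04   0.002]]
gripper_width: 0.0184
grip_force: 52.2
tri [[ 0.598 -0.164  0.039  0.002]]
```

```bash

python3 -m crank '[[[0,0,0],0],[[0,0,0],0],[[0,0,0],0],[[0,0,0],0],[[0,0,0],0]]' 0.216 20 | tail -3
python3 see.py|tail -1
python3 -m crank '[[[0,0,0],0],[[0,0,0],0],[[0,0,0],0],[[0,0,0],0],[[0,0,0],0]]' 0.22 20 | tail -3
python3 see.py|tail -1
```

```text
contact_force: [-1.2, -0.3, -2.0]
gripper_width: 0.019
grip_force: 37.3
tri [[ 0.598 -0.164  0.039  0.002]]
contact_force: [-0.7, 0.2, -2.9]
gripper_width: 0.0188
grip_force: 27.8
tri [[ 0.598 -0.165  0.037  0.001]]
```

```bash

python3 -m crank '[[[0,0,0],0],[[0,0,0],0],[[0,0,0],0],[[0,0,0],0],[[0,0,0],0]]' 0.222 20 | tail -3
python3 see.py|tail -1
python3 -m crank '[[[0.002,0,-0.006],0],[[0.004,0,-0.013],0],[[0.006,0,-0.02],0],[[0.008,0,-0.027],0],[[0.01,0,-0.033],0]]' | tail -5
python3 see.py
python3 -m crank '[[[0,0,0],0],[[0,0,0],0],[[0,0,0],0],[[0,0,0],0],[[0,0,0],0]]' | tail -3
python3 see.py|tail -1
```

```text
contact_force: [0.5, 1.0, -2.0]
gripper_width: 0.0194
grip_force: 23.2
tri [[ 0.598 -0.165  0.037  0.001]]
tcp_pos: [0.6095, -0.3228, 0.0854]
eef_rot: [[-0.079, 0.997, 0.0], [0.997, 0.079, -0.0], [-0.0, 0.0, -1.0]]
contact_force: [-0.7, -0.5, -2.9]
gripper_width: 0.019
grip_force: 23.2
scene [252.514 280.723] [26.005 39.813] 92 [ 0.611 -0.171  0.05 ]
side [343.74  191.724] [23.682 36.689] 89 [ 0.595 -0.149  0.05 ]
tri [[ 0.599 -0.166  0.039  0.003]]
contact_force: [0.1, -0.1, -1.6]
gripper_width: 0.0194
grip_force: 23.3
tri [[ 0.599 -0.165  0.039  0.002]]
```

```bash

python3 -m crank '[[[0.002,0,-0.006],0],[[0.005,0,-0.013],0],[[0.008,0,-0.02],0],[[0.01,0,-0.027],0],[[0.013,0,-0.032],0]]' | tail -3
python3 see.py
python3 -m crank '[[[0.003,0,-0.006],0],[[0.006,0,-0.013],0],[[0.01,0,-0.02],0],[[0.013,0,-0.027],0],[[0.016,0,-0.031],0]]' | tail -3
python3 see.py
```

```text
contact_force: [0.0, 0.2, -1.2]
gripper_width: 0.019
grip_force: 23.3
scene [252.409 279.895] [25.34  42.313] 104 [ 0.609 -0.17   0.05 ]
side [343.758 191.09 ] [26.099 36.799] 89 [ 0.596 -0.152  0.05 ]
tri [[ 0.599 -0.166  0.041  0.002]]
contact_force: [-0.4, 0.1, -2.1]
gripper_width: 0.0191
grip_force: 23.4
scene [251.677 279.236] [23.447 40.931] 106 [ 0.606 -0.17   0.05 ]
side [343.902 190.772] [28.281 36.765] 87 [ 0.596 -0.154  0.05 ]
tri [[ 0.598 -0.166  0.042  0.001]]
```

```bash

python3 -m crank '[[[0.003,0,-0.006],0],[[0.007,0,-0.012],0],[[0.011,0,-0.018],0],[[0.015,0,-0.024],0],[[0.018,0,-0.029],0]]' | tail -3
python3 see.py
python3 -m crank '[[[0.002,0,-0.003],0],[[0.004,0,-0.006],0],[[0.006,0,-0.009],0],[[0.008,0,-0.012],0],[[0.01,0,-0.014],0]]' | tail -3
python3 see.py k5; python3 plan.py .608 -.327 .064 94.5
```

```text
contact_force: [-0.4, 0.2, -2.1]
gripper_width: 0.0189
grip_force: 23.5
scene [252.438 278.781] [20.736 43.167] 110 [ 0.606 -0.168  0.05 ]
side [343.917 189.898] [30.15  36.653] 87 [ 0.596 -0.157  0.05 ]
tri [[ 0.599 -0.165  0.044  0.003]]
contact_force: [-0.5, 0.4, -1.6]
gripper_width: 0.0193
grip_force: 23.5
scene [252.639 275.105] [21.31 39.47] 108 [ 0.597 -0.161  0.05 ]
side [343.881 188.546] [30.486 36.893] 85 [ 0.597 -0.163  0.05 ]
tri [[ 0.597 -0.161  0.051  0.001]]
shift [-0.065 -0.004  0.148] turn 0.0 | mm 81.0 deg 0.0 yaw 94.5 tcp [ 0.6072 -0.2943  0.138 ] F [ 0.4  0.5 -2.7] w 0.0191 t 24.4 Rz [ 0. -0. -1.]
```

```bash

python3 -m crank '[[[0,0,0.004],0],[[0,0,0.008],0],[[0,0,0.012],0],[[0,0,0.014],0],[[0,0,0.014],0]]' 0.2235 20 | tail -3
python3 see.py
python3 -m crank '[[[0.002,0,-0.005],0],[[0.003,0,-0.01],0],[[0.005,0,-0.014],0],[[0.008,0,-0.018],0],[[0.008,0,-0.018],0]]' 0.2245 20 | tail -3
python3 see.py k6
```

```text
contact_force: [-0.4, -0.3, -1.5]
gripper_width: 0.0191
grip_force: 20.2
scene [252.538 278.318] [21.395 40.128] 106 [ 0.605 -0.167  0.05 ]
side [343.867 191.479] [29.576 36.925] 88 [ 0.595 -0.15   0.05 ]
tri [[ 0.598 -0.163  0.042  0.001]]
contact_force: [0.1, 0.5, -2.7]
gripper_width: 0.0188
grip_force: 18.0
scene [253.6   277.616] [19.529 40.899] 112 [ 0.605 -0.164  0.05 ]
side [343.644 191.334] [31.318 36.996] 87 [ 0.596 -0.151  0.05 ]
tri [[ 0.598 -0.161  0.043  0.001]]
```

```bash

python3 -m crank '[[[0.002,0,-0.004],0],[[0.005,0,-0.008],0],[[0.008,0,-0.012],0],[[0.01,0,-0.016],0],[[0.012,0,-0.018],0]]' 0.2245 20 | tail -3
python3 see.py
python3 -m crank '[[[0.002,0,-0.004],0],[[0.005,0,-0.008],0],[[0.008,0,-0.012],0],[[0.01,0,-0.016],0],[[0.013,0,-0.018],0]]' 0.2245 20 | tail -3
python3 see.py k7; python3 plan.py .608 -.327 .064 94.5
```

```text
contact_force: [0.2, -0.7, -2.4]
gripper_width: 0.0192
grip_force: 18.1
scene [254.215 276.895] [17.583 41.547] 114 [ 0.604 -0.162  0.05 ]
side [343.553 191.923] [32.337 37.218] 84 [ 0.595 -0.148  0.05 ]
tri [[ 0.598 -0.158  0.044  0.001]]
contact_force: [-0.6, 0.5, -1.9]
gripper_width: 0.0194
grip_force: 18.3
scene [259.485 276.408] [15.76  43.179] 116 [ 0.61  -0.152  0.05 ]
side [342.618 196.826] [33.756 37.531] 81 [ 0.593 -0.127  0.05 ]
tri [[ 0.598 -0.145  0.037  0.003]]
shift [-0.098 -0.004  0.188] turn 0.0 | mm 106.0 deg 0.0 yaw 94.5 tcp [ 0.606  -0.2779  0.1582] F [-0.2 -0.3 -2.3] w 0.0195 t 26.8 Rz [ 0.001 -0.    -1.   ]
```

```bash

python3 see.py
python3 -m crank '[[[0,0,0],0],[[0,0,0],0],[[0,0,0],0],[[0,0,0],0],[[0,0,0],0]]' | tail -3
python3 see.py k8
python3 - <<'E'
import cv2,numpy as np
a=cv2.imread('pics/k8scene.png')[200:330,180:340];b=cv2.imread('pics/k8side.png')[120:270,270:420]
cv2.imwrite('pics/v8.png',np.hstack([cv2.resize(a,(400,325)),cv2.resize(b,(325,325))]))
E
```

```text
scene [259.605 276.396] [15.65  43.271] 117 [ 0.611 -0.152  0.05 ]
side [342.662 196.873] [33.714 37.51 ] 82 [ 0.593 -0.127  0.05 ]
tri [[ 0.598 -0.145  0.037  0.003]]
contact_force: [-0.2, -0.1, -1.2]
gripper_width: 0.0191
grip_force: 18.3
scene [259.594 276.401] [15.73  43.328] 116 [ 0.611 -0.152  0.05 ]
side [342.675 196.9  ] [33.767 37.427] 83 [ 0.593 -0.127  0.05 ]
tri [[ 0.598 -0.145  0.037  0.003]]
```

View pics/v8.png

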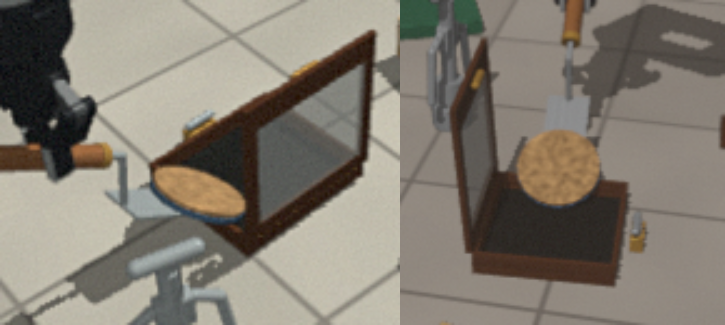

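The picture shows the coaster's front edge down in the case on the liner, cork side up and sloping, with the blade still under its rear at left-crop (190,195) and right-crop (558,168). I need it a bit steeper before drawing the blade back.

```bash

python3 -m crank '[[[0.003,0,-0.003],0],[[0.006,0,-0.006],0],[[0.01,0,-0.009],0],[[0.013,0,-0.012],0],[[0.016,0,-0.015],0]]' 0.2265 20 | tail -3
python3 see.py
python3 -m crank '[[[0.003,0,-0.003],0],[[0.006,0,-0.006],0],[[0.01,0,-0.009],0],[[0.013,0,-0.012],0],[[0.016,0,-0.015],0]]' | tail -3
python3 see.py k9
```

```text
contact_force: [0.9, -0.1, -2.1]
gripper_width: 0.0193
grip_force: 14.0
scene [259.752 275.291] [14.89  43.792] 119 [ 0.608 -0.149  0.05 ]
side [342.606 196.677] [34.316 37.561] 83 [ 0.593 -0.128  0.05 ]
tri [[ 0.597 -0.144  0.039  0.002]]
contact_force: [-0.6, 0.4, -2.3]
gripper_width: 0.0196
grip_force: 14.0
scene [258.98  273.562] [12.86  40.848] 117 [ 0.602 -0.147  0.05 ]
side [342.528 196.468] [35.017 37.622] 77 [ 0.594 -0.129  0.05 ]
tri [[ 0.596 -0.143  0.042  0.002]]
```

```bash

python3 -m crank '[[[0,0,0],0],[[0,0,0],0],[[0,0,0],0],[[0,0,0],0],[[0,0,0],0]]' 0 120 | tail -2
python3 see.py | tail -1
python3 -m crank '[[[-0.003,0,-0.002],0],[[-0.01,0,-0.007],0],[[-0.018,0,-0.012],0],[[-0.027,0,-0.018],0],[[-0.033,0,-0.022],0]]' | tail -3
python3 see.py
```

```text
gripper_width: 0.0164
grip_force: 117.5
tri [[ 0.596 -0.142  0.041  0.001]]
contact_force: [0.1, 0.6, -1.9]
gripper_width: 0.0164
grip_force: 117.4
scene [259.192 273.798] [13.461 40.472] 117 [ 0.603 -0.147  0.05 ]
side [342.381 196.67 ] [34.907 37.709] 80 [ 0.594 -0.128  0.05 ]
tri [[ 0.596 -0.143  0.041  0.001]]
```

```bash

python3 -m crank '[[[-0.003,0,-0.002],0],[[-0.007,0,-0.005],0],[[-0.011,0,-0.008],0],[[-0.014,0,-0.01],0],[[-0.016,0,-0.011],0]]' | tail -3 | head -1
python3 see.py | tail -2
python3 -m crank '[[[0.003,0,-0.005],0],[[0.008,0,-0.01],0],[[0.013,0,-0.016],0],[[0.019,0,-0.021],0],[[0.024,0,-0.026],0]]' | tail -3
python3 see.py k10
```

```text
contact_force: [0.4, -1.3, -2.1]
side [342.5   196.719] [34.846 37.554] 82 [ 0.594 -0.128  0.05 ]
tri [[ 0.596 -0.143  0.041  0.002]]
contact_force: [-0.7, -1.0, -1.2]
gripper_width: 0.0164
grip_force: 117.5
side [341.891 196.414] [37.092 38.367] 78 [ 0.595 -0.129  0.05 ]
```

```bash

python3 -m crank '[[[0.006,0,-0.005],0],[[0.012,0,-0.009],0],[[0.018,0,-0.013],0],[[0.024,0,-0.016],0],[[0.03,0,-0.019],0]]' | tail -3 | head -1
python3 see.py k11
python3 -m crank '[[[0.005,0,-0.003],0],[[0.009,0,-0.005],0],[[0.013,0,-0.007],0],[[0.016,0,-0.008],0],[[0.017,0,-0.008],0]]' | tail -3|head -1
python3 see.py k12; python3 plan.py .606 -.3 .2 94.5
python3 - <<'E'
import cv2,numpy as np
a=cv2.imread('pics/k12scene.png')[180:330,180:340];b=cv2.imread('pics/k12side.png')[110:260,270:420]
cv2.imwrite('pics/v12.png',np.hstack([cv2.resize(a,(427,400)),cv2.resize(b,(373,400))]))
E
```

```text
contact_force: [-0.0, -0.2, -1.7]
side [341.431 197.153] [37.93  38.088] 98 [ 0.596 -0.125  0.05 ]
contact_force: [0.2, 0.0, -2.2]
side [341.31  197.836] [37.365 38.396] 104 [ 0.595 -0.122  0.05 ]
shift [-0.098 -0.003  0.032] turn 0.0 | mm 52.0 deg 0.0 yaw 94.5 tcp [ 0.6037 -0.251   0.2158] F [-0.6 -0.6 -2.4] w 0.0164 t 32.3 Rz [ 0. -0. -1.]
```

View pics/v12.png

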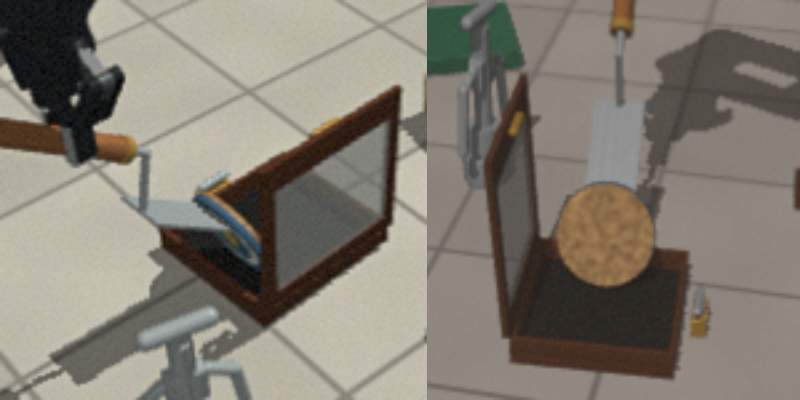

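The left crop shows the glaze facing the blade with its tip against it at (225,228), the coaster steep (~70°) and its lower rim on the liner; in the right crop the cork faces the far side at (605,235). Push it slowly past upright.

```bash

python3 -m crank '[[[0.006,0,-0.003],0],[[0.012,0,-0.005],0],[[0.018,0,-0.006],0],[[0.024,0,-0.006],0],[[0.03,0,-0.006],0]]' | tail -3|head -1
python3 see.py
python3 -m crank '[[[0.005,0,0],0],[[0.01,0,0],0],[[0.015,0,0],0],[[0.019,0,0],0],[[0.022,0,0],0]]' | tail -3|head -1
python3 see.py k13
```

```text
contact_force: [0.7, -0.6, -1.7]
side [340.792 199.956] [34.465 38.81 ] 103 [ 0.595 -0.114  0.05 ]
contact_force: [-1.0, 0.1, -1.9]
side [340.517 201.449] [32.328 38.759] 103 [ 0.594 -0.107  0.05 ]
```

```bash

python3 -m crank '[[[0.003,0,0],0],[[0.006,0,0],0],[[0.009,0,0],0],[[0.012,0,0],0],[[0.014,0,0],0]]' | tail -3|head -1
python3 see.py
python3 -m crank '[[[0.002,0,0],0],[[0.004,0,0],0],[[0.006,0,0],0],[[0.008,0,0],0],[[0.01,0,0],0]]' | tail -3|head -1
python3 see.py k14;  python3 plan.py .606 -.3 .2 94.5
```

```text
contact_force: [0.9, -0.3, -1.5]
side [340.507 202.788] [29.331 39.636] 100 [ 0.593 -0.102  0.05 ]
contact_force: [-0.1, -0.5, -1.4]
shift [-0.174 -0.003  0.038] turn 0.0 | mm 89.0 deg 0.0 yaw 94.5 tcp [ 0.6007 -0.213   0.2188] F [ 0.7 -0.8 -1.8] w 0.0163 t 34.7 Rz [ 0.  0. -1.]
```

```bash

cat > blue.py <<'E'
from h import *
np.set_printoptions(precision=4,suppress=True)
v=np.array([-.0785,.9969]);e_=np.array([.9969,.0785]);C=np.array([.588,-.072])
for n in('scene','side'):
    f=grab(n,'b_'+n+'.png'); h=cv2.cvtColor(f['frame'],cv2.COLOR_RGB2HSV)
    m=cv2.inRange(h,(95,80,40),(125,255,255)); m=cv2.morphologyEx(m,cv2.MORPH_CLOSE,np.ones((9,9)))
    for c in cv2.findContours(m,cv2.RETR_EXTERNAL,cv2.CHAIN_APPROX_NONE)[0]:
        if cv2.contourArea(c)<150: continue
        e=cv2.fitEllipse(c);X=onz(f,e[0],.016)[0]
        if .48<X[0]<.7 and -.2<X[1]<.06:
            q=cv2.convexHull(c); P=onz(f,q.reshape(-1,2),.016)
            print(n,np.array(e[0]),np.array(e[1]),round(e[2]),X,'case xy',(X[:2]-C)@e_,(X[:2]-C)@v,'extent e',np.ptp((P[:,:2]-C)@e_),'v',((P[:,:2]-C)@v).min(),((P[:,:2]-C)@v).max())
E
python3 blue.py
```

```text
side [337.9153 227.5913] [21.953  41.0226] 92 [ 0.5886 -0.055   0.016 ] case xy 0.001924721843775469 0.016883715853436766 extent e 0.08844444725499803 v -0.027392262350328784 0.0544855565395967
```

```bash

python3 -m crank '[[[-0.01,0,-0.03],0],[[-0.04,0,-0.08],0],[[-0.09,0,-0.12],0],[[-0.15,0,-0.15],0],[[-0.2,0,-0.15],0]]' | head -2
python3 -m crank '[[[-0.04,0,0],0],[[-0.06,0,0],0],[[-0.06,0,0],0],[[-0.06,0,0],0],[[-0.06,0,0],0]]' | head -2
python3 blue.py
python3 - <<'E'
from h import *
f=grab('side');a=np.linspace(0,6.28,60)
for z in(.016,):
    P=proj(f,np.c_[.5886+.045*np.cos(a),-.055+.045*np.sin(a),0*a+z]); print('expected flat',cv2.fitEllipse(P.astype(np.float32)))
E
python3 plan.py .472 -.3209 .3 4.5
```

```text
time: 35.3
tcp_pos: [0.6102, -0.3157, 0.2995]
time: 35.8
tcp_pos: [0.6111, -0.3416, 0.294]
side [337.9099 227.5653] [21.9673 41.1175] 92 [ 0.5886 -0.0551  0.016 ] case xy 0.0019487168929054385 0.016789661654933292 extent e 0.08844444725499803 v -0.027392262350328784 0.0544855565395967
expected flat ((337.9212341308594, 228.01025390625), (24.204370498657227, 41.284095764160156), 90.69050598144531)
shift [ 0.064 -0.274 -0.012] turn 1.048 | mm 141.0 deg 90.1 yaw 94.6 tcp [ 0.6112 -0.3417  0.294 ] F [-0.2  0.9 -1.5] w 0.016 t 35.95 Rz [ 0.  0. -1.]
```

The blue face is up at case (2, 17) mm, and the smaller visible extent fits the near wall hiding its rim. Now return the turner.

```bash

python3 -m crank '[[[0.01,-0.04,0],0],[[0.025,-0.1,0],0],[[0.04,-0.17,0],0],[[0.055,-0.24,0],0],[[0.064,-0.274,0],0]]' | head -2
python3 -m crank '[[[0,0,0],0.06],[[0,0,0],0.14],[[0,0,0],0.23],[[0,0,0],0.32],[[0,0,0],0.41]]' | head -2
python3 -m crank '[[[0,0,0],0.09],[[0,0,0],0.18],[[0,0,0],0.27],[[0,0,0],0.36],[[0,0,0],0.45]]' | head -2
python3 -m crank '[[[0.02,0,0],0.08],[[0.05,0,0],0.14],[[0.08,0,0],0.18],[[0.11,0,0],0.188],[[0.126,0,0],0.188]]' | head -2
python3 plan.py .535 -.316 .155 4.5
python3 see.py pit
python3 - <<'E'
# handle segment (orange-brown wood) in both views -> pitch
from h import *
np.set_printoptions(precision=3,suppress=True)
o=status.get_obs();t=np.array(o['tcp_pos']);R=np.array(o['eef_rot'])
g=t-np.array([0,0,-.0128]);u=R[:,0]
for n in('scene','side'):
    f=grab(n);h=cv2.cvtColor(f['frame'],cv2.COLOR_RGB2HSV)
    m=cv2.inRange(h,(4,110,90),(20,255,255))
    best=[]
    for th in range(15,56,2):
        a=np.radians(th);w=np.cos(a)*u-np.array([0,0,np.sin(a)])
        s=np.r_[np.linspace(.02,.055,20),np.linspace(-.065,-.03,20)]
        P=proj(f,g+s[:,None]*w).round().astype(int)
        best.append((int((m[P[:,1],P[:,0]]>0).sum()),th))
    print(n,sorted(best)[::-1][:7])
E
```

```text
time: 36.45
tcp_pos: [0.4696, -0.3206, 0.294]
time: 36.95
tcp_pos: [0.4719, -0.3211, 0.2941]
time: 37.45
tcp_pos: [0.4719, -0.321, 0.294]
time: 37.95
tcp_pos: [0.5317, -0.2984, 0.2939]
shift [0.004 0.036 0.278] turn 0.001 | mm 140.0 deg 0.1 yaw 4.6 tcp [ 0.5317 -0.2984  0.2939] F [-0.3 -0.6 -0.7] w 0.0164 t 37.95 Rz [ 0.  0. -1.]
scene [(20, 39), (20, 37), (20, 35), (20, 33), (20, 31), (20, 29), (20, 27)]
side [(40, 41), (40, 39), (40, 35), (40, 33), (39, 37), (37, 43), (33, 45)]
```

```bash

python3 -m crank '[[[0.01,0.036,0.05],0],[[0.01,0.036,0.12],0],[[0.01,0.036,0.2],0],[[0.01,0.036,0.27],0],[[0.01,0.036,0.296],0]]' | head -2
python3 -m crank '[[[0,0,0],0],[[0,0,0],0],[[0,0,0],0],[[0,0,0],0],[[0,0,0],0]]' 0.2215 20 | tail -3
python3 plan.py .538 -.3157 .140 4.5
python3 -m crank '[[[0,0,0.012],0],[[-0.018,0,0.028],0],[[-0.031,0,0.04],0],[[-0.044,0,0.055],0],[[-0.058,0,0.071],0]]' | tail -3
python3 plan.py .4724 -.3209 .038 4.5
```

```text
time: 38.65
tcp_pos: [0.5338, -0.3154, 0.1411]
contact_force: [0.7, -0.4, -1.2]
gripper_width: 0.0191
grip_force: 25.3
shift [ 0.    -0.004  0.015] turn -0.0 | mm 8.0 deg -0.0 yaw 4.5 tcp [ 0.538  -0.3176  0.1475] F [ 0.7 -0.4 -1.2] w 0.0191 t 39.15 Rz [ 0.002 -0.002 -1.   ]
contact_force: [-2.6, -1.0, 2.2]
gripper_width: 0.019
grip_force: 24.8
shift [-0.07  -0.003  0.144] turn -0.001 | mm 80.0 deg -0.1 yaw 4.4 tcp [ 0.5073 -0.3196  0.1099] F [-2.6 -1.   2.2] w 0.019 t 39.65 Rz [-0. -0. -1.]
```

```bash

python3 -m crank '[[[-0.012,-0.001,0.017],0],[[-0.024,-0.002,0.034],0],[[-0.034,-0.003,0.052],0],[[-0.044,-0.003,0.07],0],[[-0.053,-0.003,0.089],0]]' | tail -3
python3 -m crank '[[[-0.008,0,0.016],0],[[-0.013,0,0.03],0],[[-0.017,0,0.042],0],[[-0.018,0,0.05],0],[[-0.018,0,0.053],0]]' | tail -5
python3 plan.py .4724 -.3209 .0372 4.5
python3 see.py rs >/dev/null
python3 - <<'E'
from h import *
np.set_printoptions(precision=3,suppress=True)
# blade corners: grey-blue bright steel mask near the expected place
import pickle
f0=pickle.load(open('f0.pkl','rb'))
for n in('scene','side'):
    for lab,im,f in(('start',f0[n]['frame'],f0[n]),('now',grab(n)['frame'],f0[n])):
        c=proj(f,[.617,-.307,.003])[0]; h=cv2.cvtColor(im,cv2.COLOR_RGB2HSV)
        m=cv2.inRange(h,(85,12,110),(125,80,255)); w=np.zeros_like(m); cv2.circle(w,tuple(int(x) for x in c),34 if n=='scene' else 26,255,-1)
        M=cv2.morphologyEx(m&w,cv2.MORPH_OPEN,np.ones((3,3)))
        cs=cv2.findContours(M,cv2.RETR_EXTERNAL,cv2.CHAIN_APPROX_NONE)[0]
        if cs:
            k=max(cs,key=cv2.contourArea);r=cv2.minAreaRect(k);print(n,lab,cv2.contourArea(k),np.array(r[0]),r[1],r[2],onz(f,r[0],.003)[0])
E
```

```text
contact_force: [-0.5, 0.9, 0.5]
gripper_width: 0.0189
grip_force: 24.0
tcp_pos: [0.4725, -0.3204, 0.0387]
eef_rot: [[0.997, 0.078, -0.001], [0.078, -0.997, 0.001], [-0.001, -0.001, -1.0]]
contact_force: [-2.3, -0.1, 0.7]
gripper_width: 0.0191
grip_force: 23.8
shift [-0.     0.001  0.003] turn -0.0 | mm 2.0 deg -0.0 yaw 4.5 tcp [ 0.4725 -0.3204  0.0387] F [-2.3 -0.1  0.7] w 0.0191 t 40.65 Rz [-0.001  0.001 -1.   ]
```

```bash

python3 -m crank '[[[0,0.001,0.002],0],[[0,0.001,0.004],0],[[0,0.001,0.004],0],[[0,0.001,0.004],0],[[0,0.001,0.004],0]]' | tail -3
python3 -m crank '[[[0,0,0],0],[[0,0,0],0],[[0,0,0],0],[[0,0,0],0],[[0,0,0],0]]' 0.5 20| tail -3
python3 -m crank '[[[0,0,-0.04],0],[[0,0,-0.12],0],[[0,0,-0.21],0],[[0,0,-0.3],0],[[0,0,-0.37],0]]' 1| tail -3
python3 - <<'E'
from h import *
import pickle
f0=pickle.load(open('f0.pkl','rb'));T=[]
for n,(y0,y1,x0,x1) in(('scene',(250,350,130,240)),('side',(140,200,320,450))):
    im=grab(n)['frame']; T+= [cv2.resize(f0[n]['frame'][y0:y1,x0:x1],(400,300)),cv2.resize(im[y0:y1,x0:x1],(400,300))]
    g=lambda a:cv2.cvtColor(a[y0:y1,x0:x1],cv2.COLOR_RGB2GRAY).astype(np.float32)
    d=np.abs(g(im)-g(f0[n]['frame']));print(n,(d>40).sum(),cv2.phaseCorrelate(g(f0[n]['frame']),g(im)))
cv2.imwrite('pics/cmp.png',np.vstack([np.hstack(T[:2]),np.hstack(T[2:])])[:,:,::-1])
E
python3 plan.py .74 -.06 .25 4.5
```

```text
contact_force: [-2.4, 2.7, 4.7]
gripper_width: 0.019
grip_force: 24.3
contact_force: [0.4, -0.1, -0.6]
gripper_width: 0.0424
grip_force: 0.0
contact_force: [0.5, -0.8, 0.3]
gripper_width: 0.0855
grip_force: 0.0
scene 682 ((-0.39729783438020405, 0.6116242133857241), 0.6892751466433207)
side 383 ((0.7150631405537098, -0.5099425749500774), 0.8069287472006715)
shift [ 0.568 -0.485 -0.04 ] turn -0.0 | mm 374.0 deg -0.0 yaw 4.5 tcp [ 0.476  -0.324   0.2297] F [-0.1 -0.6  1.5] w 0.0851 t 42.45 Rz [ 0.01  -0.009 -1.   ]
```

```bash

python3 -m crank '[[[0.04,-0.04,-0.02],0],[[0.1,-0.1,-0.04],0],[[0.16,-0.16,-0.04],0],[[0.22,-0.22,-0.04],0],[[0.28,-0.28,-0.04],0]]' 0 20 | head -2
python3 -m crank '[[[0.06,-0.06,0],0],[[0.12,-0.12,0],0],[[0.18,-0.17,0],0],[[0.22,-0.2,0],0],[[0.233,-0.205,0],0]]' | head -2
python3 plan.py .7126 -.062 .15 4.5
python3 - <<'E'
from h import *
f=grab('side');g=grab('scene')
# where is the lid's top edge: dark brown frame along the line above the hinge, seen from the side
np.set_printoptions(precision=3,suppress=True)
for n,f in(('side',f),('scene',g)):
  C=np.array([.588,-.072,0]);e=np.array([.9969,.0785,0]);v=np.array([-.0785,.9969,0])
  print(n,[ (round(a,2),proj(f,C+e*(.07-.156*np.cos(a))+v*y+[0,0,.024+.156*np.sin(a)])[0].round(1).tolist()) for a in(1.57,1.66,1.75) for y in(.075,-.075)])
E
```

```text
time: 42.95
tcp_pos: [0.602, -0.1692, 0.2412]
time: 43.45
tcp_pos: [0.7105, -0.0565, 0.2403]
shift [0.004 0.011 0.181] turn 0.002 | mm 90.0 deg 0.2 yaw 4.7 tcp [ 0.7105 -0.0565  0.2403] F [ 0.5 -0.3  0.3] w -0.0004 t 43.45 Rz [-0.002  0.001 -1.   ]
side [(1.57, [299.4, 172.5]), (1.57, [312.8, 138.4]), (1.66, [292.2, 172.3]), (1.66, [306.4, 138.3]), (1.75, [285.1, 172.6]), (1.75, [300.1, 138.7])]
scene [(1.57, [325.5, 208.7]), (1.57, [273.7, 241.2]), (1.66, [330.2, 211.6]), (1.66, [278.5, 244.6]), (1.75, [335.0, 215.0]), (1.75, [283.3, 248.5])]
```

```bash

python3 -m crank '[[[0.004,0.011,0.04],0],[[0.004,0.011,0.08],0],[[0.004,0.011,0.13],0],[[0.004,0.011,0.17],0],[[0.004,0.011,0.181],0]]' | sed -n '2p;4p'
python3 -m crank '[[[-0.01,0,0],0],[[-0.03,0,0],0],[[-0.05,0,0],0],[[-0.07,0,0],0],[[-0.09,0,0],0]]' | sed -n '2p;4p'
python3 -m crank '[[[-0.02,0,0],0],[[-0.04,0,0],0],[[-0.06,0,0],0],[[-0.08,0,0],0],[[-0.1,0,0],0]]'| sed -n '2p;4p'
python3 -m crank '[[[-0.015,0,0],0],[[-0.03,0,0],0],[[-0.03,0,0],0],[[-0.03,0,0],0],[[-0.03,0,0],0]]'| sed -n '2p;4p'
python3 see.py ld; python3 plan.py .512 -.078 .12 4.5
```

```text
tcp_pos: [0.7088, -0.0661, 0.1479]
contact_force: [0.1, -1.0, -0.8]
tcp_pos: [0.667, -0.0686, 0.1531]
contact_force: [0.5, -0.4, 0.8]
tcp_pos: [0.6164, -0.0721, 0.1517]
contact_force: [-0.2, -0.3, 0.5]
tcp_pos: [0.6029, -0.0733, 0.1519]
contact_force: [0.7, -1.0, 0.1]
shift [-0.182 -0.005  0.063] turn -0.0 | mm 96.0 deg -0.0 yaw 4.5 tcp [ 0.6028 -0.0733  0.1518] F [ 0.5 -0.  -0.2] w 0.0001 t 45.65 Rz [ 0. -0. -1.]
```

```bash

python3 -m crank '[[[-0.04,-0.001,0],0],[[-0.09,-0.002,0],0],[[-0.14,-0.004,0],0],[[-0.17,-0.005,0.04],0],[[-0.182,-0.005,0.08],0]]' | sed -n '2p;4p'
python3 -m crank '[[[0,0,0.05],0],[[0,0,0.08],0],[[0,0,0.1],0],[[0,0,0.11],0],[[0,0,0.11],0]]' | sed -n '2p;4p'
python3 - <<'E'
from h import *
import pickle
f0=pickle.load(open('f0.pkl','rb'))['side'];f=grab('side')
g=lambda a:cv2.cvtColor(a['frame'][140:215,290:318],cv2.COLOR_RGB2GRAY).mean()
print(g(f0),g(f))
E
python3 plan.py .5122 -.078 .04 4.5
```

```text
tcp_pos: [0.5111, -0.0779, 0.1121]
contact_force: [0.5, -0.3, 0.0]
tcp_pos: [0.5115, -0.0778, 0.0565]
contact_force: [0.9, -0.1, -0.2]
85.30714285714286 117.43428571428572
shift [0.    0.    0.034] turn -0.0 | mm 17.0 deg -0.0 yaw 4.5 tcp [ 0.512  -0.078   0.0571] F [-0.  -0.2  0.2] w 0.0002 t 46.7 Rz [ 0.001 -0.    -1.   ]
```

```bash

python3 -m crank '[[[0,0,0.008],0],[[0,0,0.016],0],[[0,0,0.022],0],[[0,0,0.028],0],[[0,0,0.032],0]]' | sed -n '2p;4p'
python3 -m crank '[[[0,0,0.003],0],[[0,0,0.006],0],[[0,0,0.009],0],[[0,0,0.012],0],[[0,0,0.014],0]]' | sed -n '2p;4p'
python3 -m crank '[[[0,0,0.002],0],[[0,0,0.004],0],[[0,0,0.006],0],[[0,0,0.007],0],[[0,0,0.008],0]]' | sed -n '2p;4p'
```

```text
tcp_pos: [0.5115, -0.0778, 0.0409]
contact_force: [-3.7, 0.6, 13.4]
tcp_pos: [0.511, -0.0778, 0.0341]
contact_force: [-2.3, 0.0, 1.7]
tcp_pos: [0.5116, -0.0778, 0.0296]
contact_force: [-1.0, 0.1, 3.1]
```

```bash

python3 -m crank '[[[0,0,0.001],0],[[0,0,0.002],0],[[0,0,0.003],0],[[0,0,0.004],0],[[0,0,0.004],0]]' | sed -n '2p;4p'
python3 -m crank '[[[0,0,-0.02],0],[[0,0,-0.08],0],[[0,0,-0.16],0],[[-0.05,0,-0.24],0],[[-0.12,0,-0.3],0]]' | sed -n '2p;4p'
python3 -m crank '[[[-0.05,0.05,-0.02],0],[[-0.1,0.1,-0.04],0],[[-0.1,0.15,-0.06],0],[[-0.1,0.2,-0.06],0],[[-0.1,0.2,-0.06],0]]' | sed -n '1,2p;4p'
python3 - <<'E'
from h import *
import pickle
f0=pickle.load(open('f0.pkl','rb'));T=[]
a=grab('scene')['frame'];b=grab('side')['frame'];r=lambda x:cv2.resize(x,(400,300))
T=[r(f0['side']['frame'][130:210,320:450]),r(b[130:210,320:450]),r(a[200:350,130:330]),r(b[150:260,270:417])]
cv2.imwrite('pics/fin.png',np.vstack([np.hstack(T[:2]),np.hstack(T[2:])])[:,:,::-1])
E
```

```text
tcp_pos: [0.5117, -0.0778, 0.0294]
contact_force: [-5.4, 1.4, 13.8]
tcp_pos: [0.4535, -0.0832, 0.181]
contact_force: [-0.4, 0.0, 1.2]
time: 49.7
tcp_pos: [0.4102, -0.1889, 0.2089]
contact_force: [0.8, 0.5, -0.1]
```

View pics/fin.png

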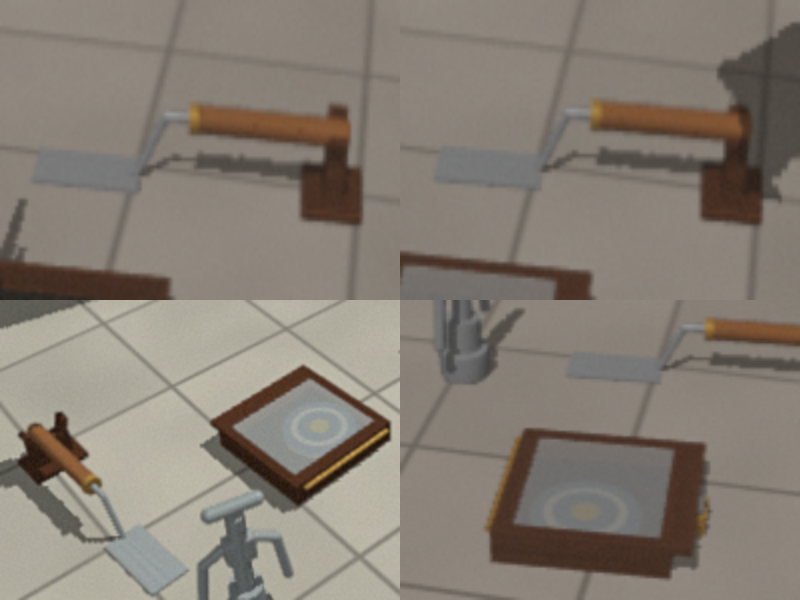

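The final picture shows the turner on its rest as at the start (top pair, blade at (85,170) and (487,168)). The case is shut, with the ringed glazed face up and flat under the pane (lower left (315,425), lower right (585,508)), and the arm is clear of everything.

```bash
python3 -c "
from station import hand_in
print(hand_in())"
```

```text
the job is handed in; nothing more can be done
None
```

The coaster lies flat and blue face up in the shut and latched case, the turner is back on its rest, the bystanders were left alone, and the job is handed in (about 50 s of robot time).

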